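# Roll the turned blank to the lathe feed stop with a push paddle

### The job

Pick up the push paddle by its red handle and, with its blade, gently roll the pale wooden roller along its lane of the feed track until it drops into the groove in front of the green end stop. Do not touch the rollers with the gripper, and leave the dark roller in the other lane where it lies. Then stand the paddle upright on the bench, clear of the track, and let go.

Things in the scene. Friction and masses are not known exactly. Their poses are not given: they have to be found in the camera images.
- track: Fixed wooden track, 320 x 168 mm, origin mid-underside on the bench, +x the rolling direction. Two lanes at y = -40 and +40 mm, 72 mm wide; floors level, 12 mm up; walls 8 mm thick, tops 30 mm up; -x end open. A 22 mm wide groove crosses each lane at x = 120 mm: a roller sinks 3 mm into it and stays. Green end stop behind: face at x = 144 mm, top 40 mm up.
- pale_roller: Loose pale wooden roller, 40 mm diameter, 60 mm long, about 60 g, lying across either lane and free to roll along it; it soon stops when not pushed. Origin at its centre, 20 mm above the lane floor; its own y is its axis, its x and z turn as it rolls. It starts 100 to 185 mm before the groove.
- dark_roller: Loose dark brown wooden roller of the same size, lying in the other lane; to be left alone. Origin at its centre, its own y is its axis.
- paddle_grip (a point): Centre of the red handle of the push paddle, which stands on the bench near the track's open end; z up the handle. Loose, 140 mm tall, 160 g; this point is 100 mm above its underside. Handle 24 mm thick (x) by 34 mm wide (y), from 60 mm up to the top. Plywood blade below: 30 mm thick (x), 50 mm wide (y), 60 mm high; its two broad faces, 15 mm from the centre along x, both push.
There are look-alikes about, which are no part of the job. Of the things that look like the part that bears paddle_grip, the larger one is meant.

How it is judged:
By the outcome, as a careful person would: the job done as asked, in the order asked, and still so for the second after the job is handed in, with the robot touching nothing.
It also fails if it takes over 48 s, if anything falls off the work surface, if the arm or the gripper's body presses on something with over 40 N, if the wrist force passes 120 N, or if a joint passes its speed limit or range.

### The arm

A 7-joint arm with a two-finger parallel gripper is mounted at the origin on the work surface. World frame = base frame: x ahead of the robot, y to its left, z up, the work surface at z = 0. Lengths are in m, angles in rad, forces in N, time in s.
With the tool pointing down it reaches from about 0.4 to 0.85 m from the base axis. Payload 6.9 kg.
Tool frame: the origin (TCP) lies midway between the tips of the shut fingers; the grasp point (between the pads) lies behind it (ctrl.pinch_z is the z of the grasp point in the tool frame, in m); z points along the fingers, y is the direction in which the jaws open and shut (so a half turn about z gives the same grasp; the last joint's range is limited). The gripper opens to 85 mm and grips with 20 to 120 N. Pads are 22 mm wide; open, the fingers measure 114 mm over their backs; the gripper's body (76 mm by 85 mm) begins 54 mm behind the grasp point. The pads swing forward as they close: fully open they stand 13 mm farther back than shut.
Start: joints at [1.415, 0.507, -0.238, 1.5, 0.126, 1.149, -0.155], TCP at [0.161, -0.604, 0.231] pointing down, gripper open.
Joint ranges: [-3.08, 3.08], [-0.24, 2.05], [-1.43, 1.35], [0, 2.5], [-1.52, 4.66], [0.17, 1.96], [-2.89, 2.89]. Speed limits (rad/s): [2.39, 2.39, 3.14, 3.14, 3.14, 3.14, 3.14].

### API

Orientations are given as a unit quaternion [w, x, y, z].
In Python, from station import ctrl, get_state, vision, ticket, models gives the robot as it stands. Calls block until the motion is done:
- ctrl.movep(position, orientation): joint-space move of the TCP to a pose.
- ctrl.movel(position, frame=None, max_speed=0.15): straight line of the TCP; frame=None keeps the orientation; max_speed is the mean speed in m/s.
- ctrl.set_joints(angles): joint-space move.
- ctrl.ungrasp() and ctrl.close_gripper(force=None): open the fingers fully, or close them until they stop; force is the grip in N (None keeps the last).
- ctrl.pause(seconds).
- ctrl.ik(position, orientation): joint angles nearest the present ones, or None.
- get_state(): the state.
- vision.grab_frame(name): name is "side" or "top" or "wrist"; returns (picture, depth): 384x512x3 uint8, blue, green, red; 384x512 float32, m along the optical axis (not along the pixel's ray), 0 where there is no reading.
- vision.camera_info(name): a dict with "mtx" (3x3 intrinsics, pixels), "R" (3x3) and "t" (3): a world point X has camera coordinates R X + t; the wrist camera has in their place "hand_eye" (4x4, takes a point from camera to tool coordinates, whose origin is the TCP and whose axes are the flange's). Camera axes: x right, y down, z forward; pixel columns grow to the right and rows downward; lengths in m; the calibration is good to about 2 mm. A picture is of the moment at which its call begins: read the wrist's pose just before it. camera_info takes no time and is no camera call.
A pose or a line that the arm cannot do raises ctrl.Unreachable and nothing moves.
- ticket.close_job(): hands the job in, once; it reports no verdict.
Trained networks look in the newest picture that a camera, given by its name, has taken for a name from the list of things; names that differ only in an ending like _2 or _b are one class to them, and where a whole thing is asked for, a point or a joint stands for the part that bears it (a point fixed in the world has none). Each returns a list of dicts, best first, with "p" (0 to 1); they miss things now and then, are a little off and sometimes report something else, mostly with a low value. They report only what shows in the picture. A call takes as long as a camera call. They do not tell look-alikes from the thing itself.
- models.recognise(camera, target): "point" ([column, row] in pixels, amid what is visible of it).
- models.masks_of(camera, target): "mask" (384x512 bool, what is visible of it) and "point" ([column, row] in pixels, amid what is visible of it).
The state is a dict: "time": time; "qpos": joint angles; "qd": joint speeds; "tau": joint torques, N m; "tcp_pos": TCP position; "eef_rot": TCP orientation; "contact_force": force on the tool from outside, world axes, zero at the start; "wrist_torque": the same for the moment, N m; "width": finger opening in m.
Only numpy, scipy, OpenCV 4.12 (cv2) and the standard library are available. Lean on these libraries where they do the work, as an engineer would, in place of code of your own. Each camera call takes 0.05 s, during which the arm holds its last target.

## Working session

There is one attempt and no reset: what is moved stays moved. The work goes in short steps, each a Python script; the robot and the scene stay as the last script left them, time stands still between calls to the robot, and variables do not carry over. Pictures are saved under pics/ and viewed, and the job is handed in when it is done.

```bash
ls; mkdir -p pics
python3 - <<'E'
from station import ctrl, get_state, vision, ticket, models
import cv2
print(get_state(), ctrl.pinch_z)
for n in ("top","side"):
    p,d=vision.grab_frame(n); cv2.imwrite(f"pics/{n}0.png",p)
    ci=vision.camera_info(n); print(n,ci)
    for t in ("track","pale_roller","dark_roller","paddle_grip"):
        for r in models.recognise(n,t): print(n,t,r)
E
```

```text
pics
{'time': 0.0, 'qpos': array([ 1.41553947,  0.50837087, -0.23753114,  1.50115199,  0.1257233 ,
        1.14892152, -0.15476626]), 'qd': array([-5.91453374e-04,  7.66365318e-04, -2.64824718e-03,  1.75345767e-03,
        2.48811080e-04, -7.34542042e-05,  1.14814240e-03]), 'tau': array([ 3.74089386e-04, -6.20598078e+01, -2.18660608e+00, -2.49651521e+01,
        1.27735428e-02,  1.17948456e-02,  7.13021535e-07]), 'tcp_pos': array([ 0.16091756, -0.60339099,  0.23040279]), 'eef_rot': array([-9.17466865e-04,  9.91507893e-01,  1.30043200e-01, -1.47237127e-04]), 'contact_force': array([-0.0548468 , -1.18584788,  0.07195273]), 'wrist_torque': array([-0.02121701, -0.01572509,  0.00358543]), 'width': 0.08518915156239594} -0.0187
top {'mtx': array([[370.84329573,   0.        , 257.18487205],
       [  0.        , 370.84329573, 193.03257767],
       [  0.        ,   0.        ,   1.        ]]), 'R': array([[ 0.0273873 , -0.999146  ,  0.03093877],
       [-0.99218568, -0.03093938, -0.12087323],
       [ 0.12172724, -0.02738662, -0.9921857 ]]), 't': array([-0.17278182,  0.5301422 ,  0.71856632])}
top pale_roller {'point': [182.4, 197.6], 'p': 0.83}
top dark_roller {'point': [166.4, 159.5], 'p': 0.68}
top paddle_grip {'point': [317.7, 287.1], 'p': 0.89}
top paddle_grip {'point': [338.6, 244.2], 'p': 0.86}
side {'mtx': array([[421.03163093,   0.        , 264.2843083 ],
       [  0.        , 421.03163093, 195.42153698],
       [  0.        ,   0.        ,   1.        ]]), 'R': array([[ 0.9229527 , -0.38490353, -0.00275322],
       [-0.1955832 , -0.46280053, -0.86461719],
       [ 0.33152002,  0.79853925, -0.50242367]]), 't': array([-0.50664372,  0.09611819,  0.67330195])}
side track {'point': [270.2, 180.1], 'p': 0.76}
side pale_roller {'point': [252.3, 178.5], 'p': 0.83}
side dark_roller {'point': [284.2, 165.0], 'p': 0.92}
side paddle_grip {'point': [277.0, 277.4], 'p': 0.84}
side paddle_grip {'point': [208.9, 292.8], 'p': 0.61}
```

View pics/top0.png

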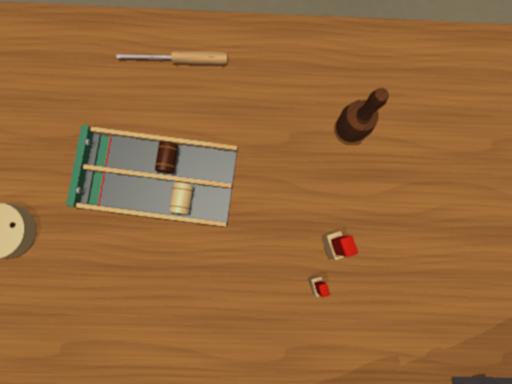

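View pics/side0.png

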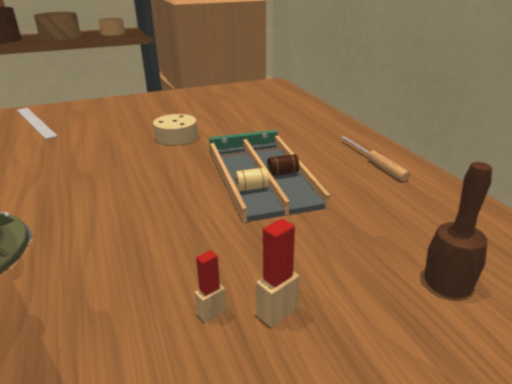

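```bash
cat > h.py <<'E'
from station import ctrl, get_state, vision, ticket, models
import cv2, numpy as np
def cloud(n,d):
    ci=vision.camera_info(n); K=ci["mtx"]
    v,u=np.mgrid[0:384,0:512]
    c=np.stack([(u-K[0,2])/K[0,0]*d,(v-K[1,2])/K[1,1]*d,d],-1)
    w=(c-ci["t"])@ci["R"]; w[d<=0]=np.nan
    return w
E
python3 - <<'E'
from h import *
for n in ("top","side"):
    p,d=vision.grab_frame(n); W=cloud(n,d)
    print(n)
    for t in ("track","paddle_grip","pale_roller","dark_roller"):
        for r in models.masks_of(n,t):
            m=r["mask"]; q=W[m]; q=q[~np.isnan(q[:,0])]
            lo,hi=np.percentile(q,2,0),np.percentile(q,98,0)
            print(t,r["p"],m.sum(),"lo",lo.round(4),"hi",hi.round(4),"med",np.median(q,0).round(4))
            if t=="paddle_grip" and hi[2]>0.12:
                a=q[q[:,2]>hi[2]-0.006]; b=q[(q[:,2]>0.02)&(q[:,2]<0.057)]
                print(" top face",len(a),a.mean(0).round(4),cv2.minAreaRect((a[:,:2]*1000).astype(np.float32)))
                h=q[(q[:,2]>0.065)]
                print(" handle",cv2.minAreaRect((h[:,:2]*1000).astype(np.float32)))
                print(" all",cv2.minAreaRect((q[:,:2]*1000).astype(np.float32)))
    # track region
    a=(W[...,0]>0.35)&(W[...,0]<0.75)&(W[...,1]>-0.2)&(W[...,1]<0.4)&(W[...,2]>0.006)&(W[...,2]<0.06)
    mm=a.astype(np.uint8); k,l,s,c=cv2.connectedComponentsWithStats(mm)
    i=1+np.argmax(s[1:,4]); q=W[l==i]
    print("track rect",s[i],cv2.minAreaRect((q[:,:2]*1000).astype(np.float32)))
    cv2.imwrite(f"pics/{n}m.png",(l==i).astype(np.uint8)*255)
    np.save(f"{n}W.npy",W)
    print("table z",np.nanmedian(W[300:330,150:200,2]))
E
```

```text
top
track 0.91 11802 lo [ 0.4789 -0.0984  0.0011] hi [0.6522 0.2086 0.0382] med [0.5653 0.0772 0.0107]
paddle_grip 0.86 721 lo [ 0.4101 -0.3263  0.0075] hi [ 0.4566 -0.2958  0.1405] med [ 0.4345 -0.3079  0.0978]
 top face 251 [ 0.4336 -0.3151  0.1386] ((433.84027099609375, -315.5269470214844), (33.56679153442383, 22.81730079650879), 19.416284561157227)
 handle ((433.9102478027344, -315.3359069824219), (33.857666015625, 23.086408615112305), 19.613414764404297)
 all ((434.1047058105469, -315.961181640625), (49.5728645324707, 29.788026809692383), 19.48261070251465)
paddle_grip 0.84 358 lo [ 0.3367 -0.3067 -0.002 ] hi [ 0.3712 -0.2698  0.0969] med [ 0.3572 -0.2782  0.0572]
pale_roller 0.89 622 lo [ 0.4892 -0.0236  0.0119] hi [0.5471 0.0155 0.0517] med [ 0.5174 -0.0063  0.0471]
dark_roller 0.85 625 lo [0.5724 0.0101 0.0205] hi [0.6315 0.0483 0.0514] med [0.6011 0.0267 0.0466]
track rect [   66   125   171   102 12355] ((565.4356689453125, 55.67376708984375), (320.4952697753906, 168.43414306640625), 84.25889587402344)
table z -0.0015685816774044406
side
track 0.97 6000 lo [ 0.4725 -0.1069 
[... 316 characters left out ...]
 handle ((436.0221862792969, -316.70892333984375), (34.43353271484375, 24.8045597076416), 20.06652069091797)
 all ((430.476318359375, -303.03839111328125), (49.66624069213867, 60.06840896606445), 20.691001892089844)
paddle_grip 0.59 1587 lo [ 0.3371 -0.2959  0.003 ] hi [ 0.3714 -0.2781  0.0964] med [ 0.3525 -0.2893  0.0453]
pale_roller 0.76 636 lo [ 0.4905 -0.0235  0.0179] hi [0.5468 0.0089 0.0514] med [ 0.5152 -0.0163  0.0396]
dark_roller 0.68 594 lo [0.5741 0.0104 0.014 ] hi [0.6314 0.045  0.0513] med [0.5996 0.0186 0.0392]
track rect [ 209  130  121   90 6818] ((566.8153076171875, 56.20030212402344), (323.6265563964844, 168.84461975097656), 84.2940902709961)
table z -0.0003858735636204173
```

```bash
python3 -c "
import cv2,numpy as np
a=cv2.imread('pics/top0.png');cv2.imwrite('pics/z1.png',cv2.resize(a[110:240,50:250],None,fx=4,fy=4,interpolation=2))
cv2.imwrite('pics/z2.png',cv2.resize(a[220:310,290:380],None,fx=6,fy=6,interpolation=2))"
```

```text
(no output)
```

View pics/z1.png

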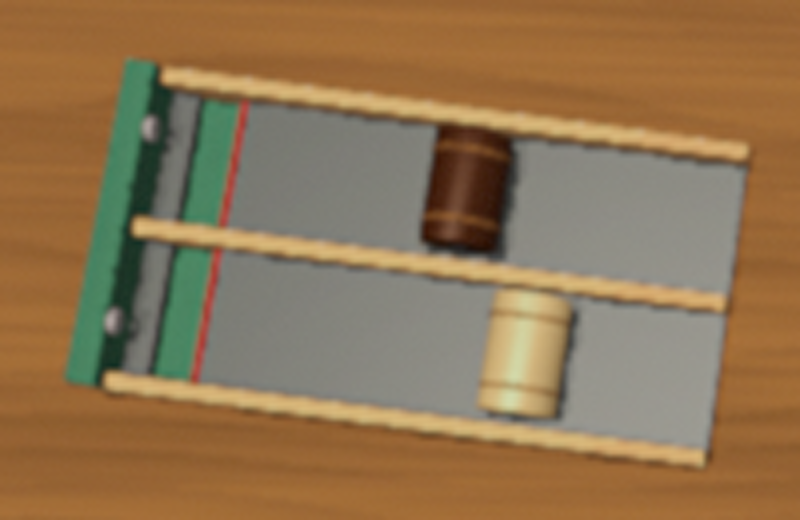

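View pics/z2.png

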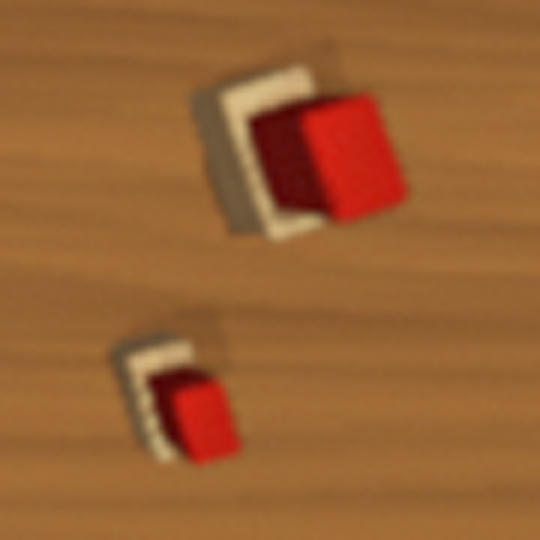

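```bash
cat >> h.py <<'E'
from scipy.spatial.transform import Rotation as Ro
PZ=ctrl.pinch_z
def quat(deg):
    a=np.radians(deg); y=np.array([np.cos(a),np.sin(a),0]); z=np.array([0,0,-1.])
    q=Ro.from_matrix(np.stack([np.cross(y,z),y,z],1)).as_quat(); return q[[3,0,1,2]]
YAW=84.27; C=np.array([0.566,0.056]); t=np.radians(YAW)
U=np.array([np.cos(t),np.sin(t)]); V=np.array([-U[1],U[0]])
P=np.array([0.4345,-0.316]); GA=-70.4; QG=quat(GA); QP=quat(YAW-180)
def tcp(xy,zg): return [xy[0],xy[1],zg+PZ]   # grasp point height zg
def lane(x,y=0.04): return C+x*U+y*V
E
python3 - <<'E'
from h import *
lim=np.array([[-3.08,3.08],[-.24,2.05],[-1.43,1.35],[0,2.5],[-1.52,4.66],[.17,1.96],[-2.89,2.89]])
for p,q in ((tcp(P,.1),QG),(tcp(P,.25),QG),(tcp(lane(-.12),.2),QP),(tcp(lane(-.12),.116),QP),(tcp(lane(.085),.116),QP)):
    print(np.round(p,3),ctrl.ik(p,q))
for n in ((.52,-.005),): print((np.array(n)-C)@U,(np.array(n)-C)@V)
ctrl.movep(tcp(P,.2),QG); print(get_state()["time"])
ctrl.movel(tcp(P,.1)); s=get_state(); print(s["time"],s["contact_force"],s["tcp_pos"])
p,d=vision.grab_frame("side"); cv2.imwrite("pics/s1.png",p)
E
```

```text
[ 0.434 -0.316  0.081] [ 0.77428578  0.55260694 -0.28705645  1.92261324  0.23325786  0.69834664
 -0.88059665]
[ 0.434 -0.316  0.231] [ 0.83491091  0.38058672 -0.36086636  1.73080781  0.15113408  1.05752574
 -0.80546445]
[ 0.514 -0.059  0.181] [ 0.40543947  0.41618729 -0.48314532  1.8526317   0.236585    0.92947402
 -1.85599957]
[ 0.514 -0.059  0.097] [ 0.29994754  0.51103559 -0.3413982   1.95654075  0.2524663   0.71488403
 -1.86378669]
[0.535 0.145 0.097] [ 0.01990053  0.57770588 -0.50545794  1.86177744  0.37824933  0.79810678
 -2.3556062 ]
-0.06528788353695048 0.039679872268766
2.4833
3.3 [-0.30351966  0.54029856  0.88693524] [ 0.43481198 -0.31650889  0.08187038]
```

View pics/s1.png

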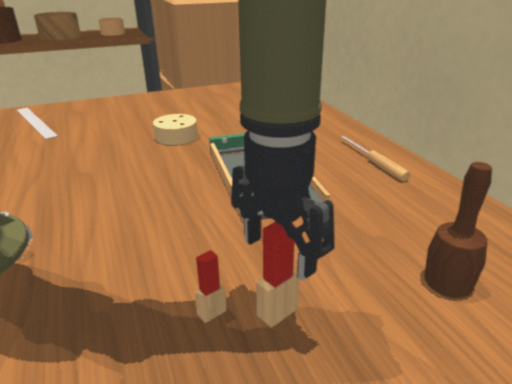

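The open fingers straddle the large red handle (around 278,245) and the small paddle stands clear at (209,285). Next: close and lift.

Run:
```python
from h import *
ctrl.close_gripper(force=60); s=get_state(); print(s["time"],s["width"],s["tcp_pos"],s["contact_force"])
ctrl.movel(tcp(P,.2)); s=get_state(); print(s["time"],s["width"],s["contact_force"])
ctrl.movep(tcp(lane(-.12),.2),QP); s=get_state(); print(s["time"],s["tcp_pos"])
for n in("side","top"):
  p,d=vision.grab_frame(n); cv2.imwrite(f"pics/{n}2.png",p)
  W=cloud(n,d)
  for r in models.masks_of(n,"paddle_grip"):
    q=W[r["mask"]]; q=q[~np.isnan(q[:,0])]; lo,hi=np.percentile(q,2,0),np.percentile(q,98,0); print(n,r["p"],lo,hi)
    for z0,z1 in((.105,.13),(.13,.155)):
      b=q[(q[:,2]>z0)&(q[:,2]<z1)]
      if len(b)>10: print(" rect",cv2.minAreaRect((b[:,:2]*1000).astype(np.float32)), ((b[:,:2]-C)@U).min(),((b[:,:2]-C)@V).min(),((b[:,:2]-C)@V).max())
```

```text
3.9333 0.023630583565579344 [ 0.43449006 -0.31581486  0.08159191] [-1.35347339  1.91037198  5.09167979]
4.75 0.02346169783941477 [ 0.32196644 -0.60281478 -2.64078422]
5.7917 [ 0.51382449 -0.06080775  0.18074511]
side 0.86 [ 0.33674777 -0.29583007  0.00099639] [ 0.37205226 -0.27636654  0.09643054]
side 0.69 [ 0.490418   -0.07944154  0.10205437] [ 0.53786495 -0.05143897  0.22800605]
 rect ((509.7510986328125, -73.64266204833984), (23.699413299560547, 54.63497543334961), 59.476226806640625) -0.1394741454617477 0.013469809502218662 0.06332117301103114
 rect ((509.9607238769531, -73.23515319824219), (25.57790756225586, 54.6778564453125), 59.257118225097656) -0.1402113621744403 0.013283755390286174 0.06311990644329309
top 0.89 [ 3.35859739e-01 -2.92454325e-01 -2.56731771e-04] [ 0.37043575 -0.26982847  0.09695383]
top 0.54 [ 0.48825312 -0.07783469  0.10546838] [ 0.50322716 -0.07432936  0.15904394]
 rect ((495.8841552734375, -76.8404769897461), (2.7800168991088867, 16.912128448486328), 73.45510864257812) -0.1396640111988363 0.047935942422243714 0.06454768915238072
 rect ((495.4530029296875, -77.03073120117188), (1.2424205541610718, 14.470932960510254), 79.29096984863281) -0.1396208150746876 0.049650528193360306 0.06406687323588893
```

View pics/side2.png

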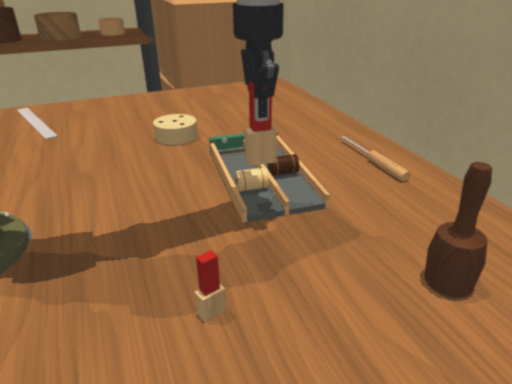

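View pics/top2.png

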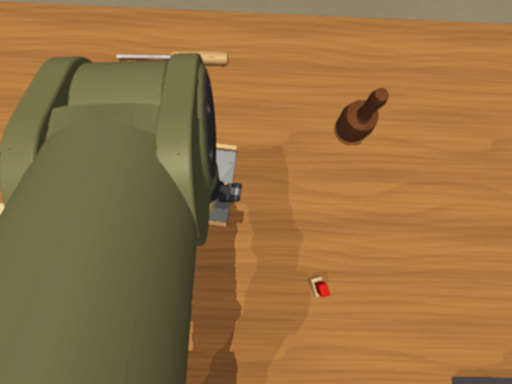

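Run:
```python
from h import *
ctrl.movel(tcp(lane(-.12),.117),max_speed=0.08); s=get_state(); print(s["time"],s["tcp_pos"],s["contact_force"])
p,d=vision.grab_frame("side"); cv2.imwrite("pics/side3.png",p)
ctrl.movel(tcp(lane(-.03),.117),max_speed=0.045); s=get_state(); print(s["time"],s["tcp_pos"],s["contact_force"])
p2,d=vision.grab_frame("side"); cv2.imwrite("pics/side4.png",np.hstack([cv2.resize(x[100:250,160:360],None,fx=2,fy=2) for x in(p,p2)]))
```

```text
7.1833 [ 0.51459822 -0.05942212  0.09875524] [-1.06848387  0.59489316 -1.74456516]
9.3833 [0.52320721 0.02986917 0.09831277] [-0.27728594 -0.08624621 -1.47535231]
```

View pics/side4.png

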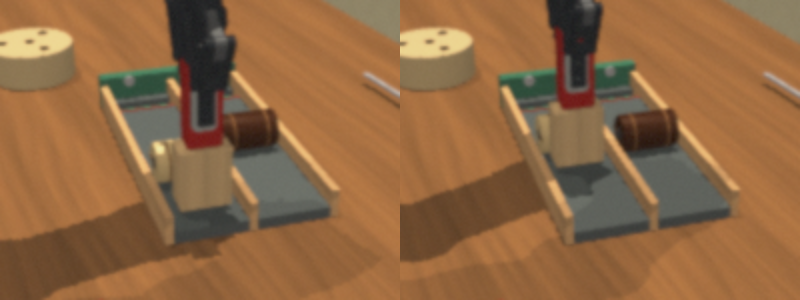

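The blade sits in the pale roller's lane and drives it forward; the dark roller hasn't moved. Continuing to the groove.

Run:
```python
from h import *
ctrl.movel(tcp(lane(.083),.117),max_speed=0.045); s=get_state(); print(s["time"],s["tcp_pos"],(s["tcp_pos"][:2]-C)@U,s["contact_force"])
p,d=vision.grab_frame("side"); W=cloud("side",d)
for t in("pale_roller","dark_roller"):
  for r in models.masks_of("side",t):
    q=W[r["mask"]]; q=q[~np.isnan(q[:,0])]; x=(q[:,:2]-C)@U
    print(t,r["p"],len(q),np.percentile(x,[2,50,98]),np.percentile(q[:,2],98))
cv2.imwrite("pics/side5.png",cv2.resize(p[100:250,160:360],None,fx=4,fy=4))
```

```text
12.0917 [0.53451524 0.14237051 0.0983166 ] 0.08279548978541093 [ 0.53691506  0.04478879 -2.02096985]
pale_roller 0.62 89 [0.09994204 0.10974403 0.13555449] 0.047431692427526186
dark_roller 0.85 554 [-0.0402815  -0.03459783 -0.01020467] 0.05145165991596165
```

View pics/side5.png

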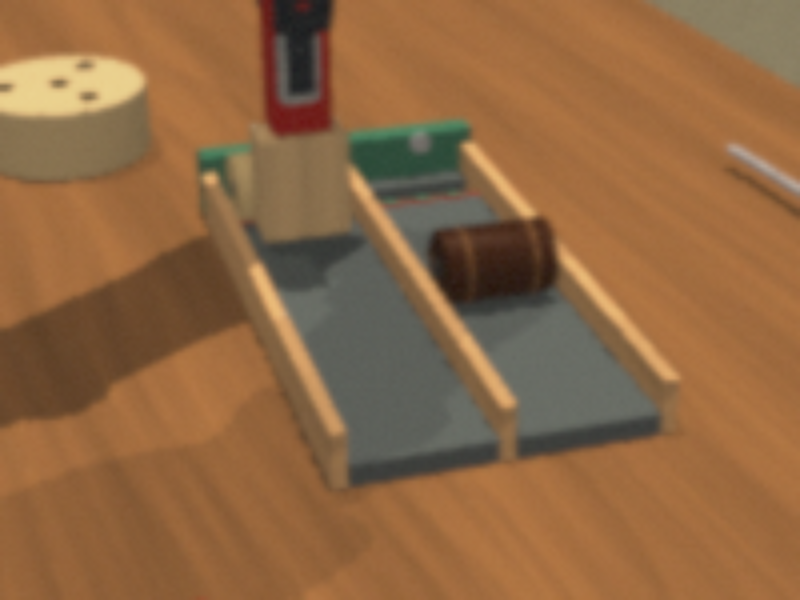

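Run:
```python
from h import *
ctrl.movel(tcp(lane(.0),.117),max_speed=0.08)
ctrl.movel(tcp(lane(-.02),.2),max_speed=0.12)
s=get_state(); print(s["time"])
p,d=vision.grab_frame("side"); W=cloud("side",d)
for t in("pale_roller","dark_roller"):
  for r in models.masks_of("side",t):
    q=W[r["mask"]]; q=q[~np.isnan(q[:,0])]; x=(q[:,:2]-C)@U
    print(t,r["p"],len(q),np.percentile(x,[2,50,98]),np.percentile(q[:,2],98))
cv2.imwrite("pics/side6.png",cv2.resize(p[100:250,160:360],None,fx=4,fy=4))
```

```text
14.2833
pale_roller 0.78 342 [0.09953877 0.10466874 0.12308101] 0.047608189574720475
dark_roller 0.73 1360 [-0.03753137 -0.03383033  0.32973422] 0.22868967855798283
```

View pics/side6.png

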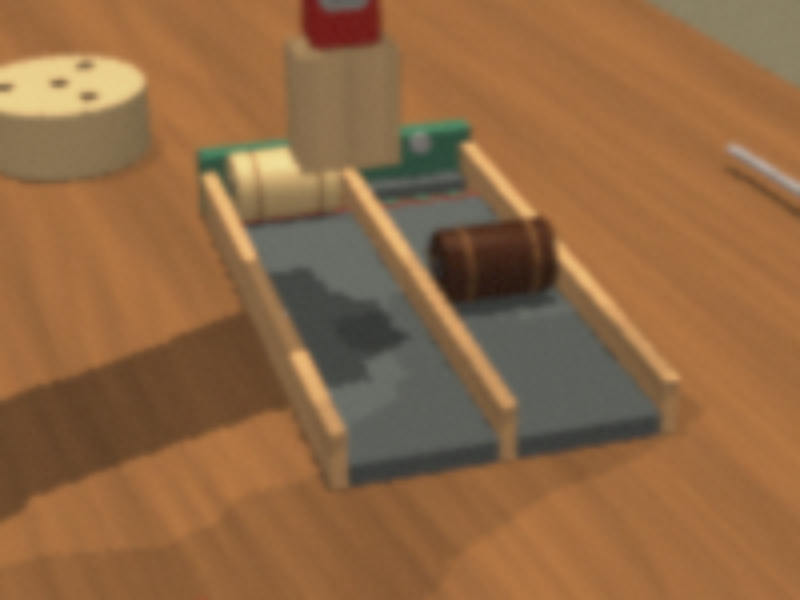

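The roller rests in the groove (back face at x≈0.0995, top 4 mm lower than before). Next: put the paddle back on the bench.

Run:
```python
from h import *
ctrl.movep(tcp(P,.2),QG)
ctrl.movel(tcp(P,.115))
ctrl.movel(tcp(P,.1015),max_speed=0.03); ctrl.pause(.3)
f0=get_state()["contact_force"]
z=.1015
while z>.097:
    s=get_state(); print(round(s["time"],2),z,s["tcp_pos"].round(4),s["contact_force"].round(2))
    if s["contact_force"][2]-f0[2]>3: break
    z-=.0005; ctrl.movel(tcp(P,z),max_speed=0.02); ctrl.pause(.1)
p,d=vision.grab_frame("side"); cv2.imwrite("pics/side7.png",p)
```

```text
17.43 0.1015 [ 0.4346 -0.3161  0.0829] [-0.21  0.31 -2.53]
17.77 0.101 [ 0.4345 -0.316   0.0823] [-0.62 -0.07 -1.83]
18.12 0.1005 [ 0.4345 -0.316   0.0818] [-1.44  0.24 -2.9 ]
18.48 0.1 [ 0.4346 -0.316   0.0816] [-1.48  0.35  4.05]
```

View pics/side7.png

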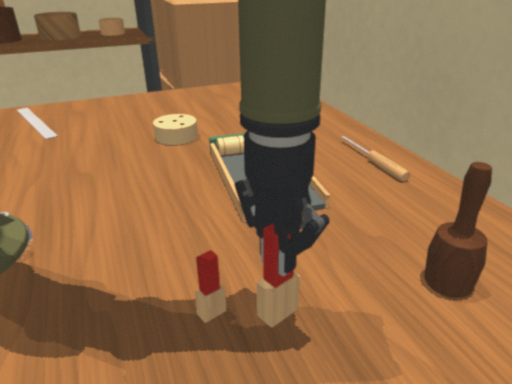

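Contact was felt at the original height, and the paddle stands upright at (278,290). Releasing and backing off upward.

Run:
```python
from h import *
ctrl.ungrasp(); ctrl.pause(.3)
ctrl.movel(tcp(P,.26)); ctrl.movep([0.161,-0.604,0.28],QG); ctrl.pause(.5)
s=get_state(); print(s["time"],s["width"],s["contact_force"])
for n in("top","side"):
  p,d=vision.grab_frame(n); cv2.imwrite(f"pics/{n}8.png",p); W=cloud(n,d)
  for t in("pale_roller","dark_roller","paddle_grip"):
    for r in models.masks_of(n,t):
      q=W[r["mask"]]; q=q[~np.isnan(q[:,0])]; x=(q[:,:2]-C)@U
      print(n,t,r["p"],len(q),np.percentile(x,[2,50,98]).round(4),np.percentile(q,2,0).round(4),np.percentile(q,98,0).round(4))
```

```text
22.65 0.08544128849061461 [ 0.07562943  0.76772412 -0.1803388 ]
top pale_roller 0.91 588 [0.0997 0.1121 0.1322] [0.5074 0.1579 0.0278] [0.5638 0.1916 0.0482]
top dark_roller 0.95 591 [-0.041  -0.026  -0.0053] [0.5725 0.0106 0.0299] [0.63   0.0473 0.0515]
top paddle_grip 0.88 737 [-0.3988 -0.3768 -0.3628] [ 0.4101 -0.3305  0.0049] [ 0.4565 -0.2968  0.1403]
top paddle_grip 0.57 336 [-0.3671 -0.3537 -0.3442] [ 0.3357 -0.2912 -0.0016] [ 0.3701 -0.2696  0.0974]
side pale_roller 0.65 512 [0.0996 0.1067 0.1496] [0.5081 0.1578 0.0117] [0.5692 0.2084 0.048 ]
side dark_roller 0.65 601 [-0.0403 -0.0342 -0.0005] [0.574  0.0102 0.0116] [0.6311 0.0543 0.0511]
side paddle_grip 0.85 1605 [-0.3724 -0.3647 -0.3523] [ 0.3367 -0.2958  0.0012] [ 0.3717 -0.2767  0.0964]
side paddle_grip 0.7 3572 [-0.4055 -0.3931 -0.369 ] [ 4.099e-01 -3.368e-01  3.000e-04] [ 0.4626 -0.3023  0.1397]
```

View pics/top8.png

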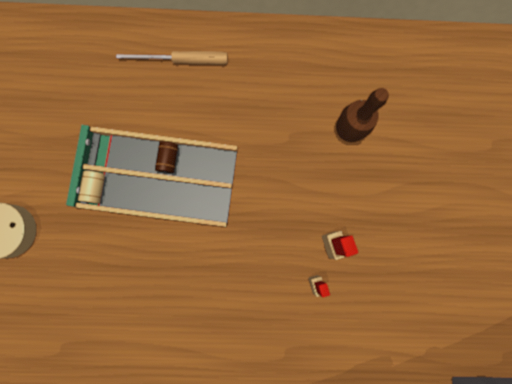

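View pics/side8.png

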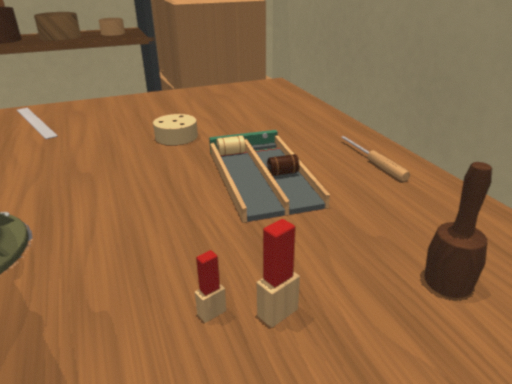

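The pale roller is in the groove at (92,187) in the top view. The dark roller is unmoved at (166,158), and the paddle is upright at (340,245). The robot is clear.

```bash
python3 -c "
from station import ticket; print(ticket.close_job())"
```

```text
the job is handed in; nothing more can be done
None
```

The job is done and handed in: the pale roller is in the groove in front of the green end stop, and the paddle stands upright on the bench with the gripper clear. I picked up the larger paddle by its red handle, rolled the roller along its lane at about 45 mm/s, then put the paddle back where it had stood and let go.

- **Pale roller:** it spans about x = 100 to 140 mm on the track. Its top measured 48 mm up, against about 51.5 mm before, which fits the 3 mm drop into the groove.
- **Dark roller:** unmoved to within about 1 mm.
- **Paddle:** its top measured 140 mm up, and it stands about 0.2 m clear of the track. It touched down with about 7 N.
- **Time and forces:** about 23 s of the 48 s had passed when I handed in. Every contact force I read was under 10 N, but I only read it between moves.

One reading disagreed: just after the push, the side camera's outline of the dark roller also took in other things. Both cameras gave a clean outline in the final check.

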